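# Post a small box past the self-closing flap

## Task

Push the yellow self-closing flap of the drop-off station open with one finger and, while that finger holds it open, push the small kraft box along its lane with the other finger over the lip until it drops flat into the tray; then move away so that the flap falls shut behind it. The box must not push the flap itself, and it is only pushed, never lifted. Leave the other things on the table where they are.

Things in the scene. Friction and masses are not known exactly. Their poses are not given: they have to be found in the camera images.
- station: grey laminate drop-off station fixed to the table. Origin on the table top, midway across, directly below the lip; x = push direction (deck to tray), y left, z up. Deck: x -182 to 0 mm (the lip), y -75 to 75, top z = 40. Hinge post (12 mm thick) at x 4, y 75, top z = 84; thinner post at x 4, y -75, top z = 82. Everything is open above.
- box_lane (a point): middle of the box lane's end, on the deck top at the lip (station x 0, y -26, z 40 mm). The lane is 34 mm wide (station y -43 to -9, from x = -176 to -4) between two low aluminium rails, each 6 mm thick and only 5 mm high (top z = 45).
- finger_lane (a point): deck top at the lip in the free lane left of the rails (station x 0, y 34, z 40 mm); the lane spans station y -3 to 75 mm and has no wall on its left.
- tray (a point): middle of the tray floor behind the lip (station x 77, y 0, z 26 mm). Inside the tray: station x 0 to 155, y -75 to 75 mm; floor at z = 26, 14 mm below the deck; walls up to z = 44 mm. A box lying flat in it (top at z = 46) lies below the flap's lower edge.
- flap_hinge (a point): point on the upright hinge axis of the yellow flap, half-way up it: station x 4, y 66, z 65 mm. The flap is a plate 4 mm thick, from z = 50 to 80 mm; shut, it reaches from the hinge 132 mm to the right (station -y), just behind the lip, across both lanes.
- flap (a joint): opening angle of the flap in rad: 0 shut (across both lanes), grows as its free end swings over the tray, away from the deck, 1.57 when it points along the station's +x; stop at 1.6. A spring shuts it with 0.09 N m when shut, rising to 0.18 N m at 1.5 rad; it closes within about a second when released.
- parcel_center (a point): centre of the small kraft box, 26 x 52 x 20 mm (x, y, z of this point's frame), about 20 g. It starts flat on the deck in the box lane, its long side along the lane, its centre 65 to 115 mm before the lip and 10 mm above the deck. At the lip it tips nose first; pushed on until its rear edge is 20 to 30 mm past the lip and let go, it drops flat.
- tin: round aluminium tin, 62 mm wide, 22 mm high, on the table beside the deck: a bystander. Origin at the centre of its underside.
- ink_pad: ink pad, 65 x 99 x 19 mm: a bystander. Origin under its centre.
- spool_red: upright red thread spool, 31 mm wide, 60 mm high: a bystander. Origin under its centre.
- tape_measure: yellow tape measure, 68 x 71 x 35 mm: a bystander. Origin under its centre.
- cup_green: speckled green cup, 81 mm wide, 103 mm high: a bystander. Origin under its centre.
- kraft_box: larger kraft gift box, 52 x 68 x 36 mm, on the table: a bystander, not the box to post. Origin under its centre.
- tape_brown: roll of brown packing tape lying flat, 117 mm wide, 48 mm high: a bystander. Origin under its centre.
Not all that is in view belongs to the job. Leave any pink look-alike of the part that bears parcel_center alone.

How it is judged:
On the way, in this order (a step that is already met when the one before it is completed fails the run):
1. a finger holds the flap well open (over 0.5 rad) while the box still rests on the deck (value of joint flap above 0.5 rad and contact force between the fingers and flap above 0.1 N and x of parcel_center in the frame of station below 0 m and z of parcel_center in the frame of station above 0.045 m), for 0.05 s.
2. the box has dropped into the tray while the flap is still held open by a finger (value of joint flap above 0.5 rad and contact force between the fingers and flap above 0.1 N and x of parcel_center in the frame of station above 0 m and z of parcel_center in the frame of station below 0.04 m), for 0.05 s.
At the end, for the whole second after the job is handed in: The small kraft box lies at rest inside the tray (centre less than 40 mm above the table) and the flap is shut again (under 0.08 rad) (x of parcel_center in the frame of station between 0 and 0.155 m and y of parcel_center in the frame of station between -0.075 and 0.075 m and z of parcel_center in the frame of station below 0.04 m and linear speed of parcel below 0.02 m/s and value of joint flap below 0.08 rad); the robot touches nothing.
It fails at once if the box was lifted (more than 14 mm) off the deck (z of parcel_center in the frame of station above 0.064 m).
It fails at once if the box pushed the flap (more than 0.6 N between them) (contact force between parcel and flap above 0.6 N).
It fails at once if a bystander was moved by more than 20 mm (distance of any of tin, ink_pad, spool_red, tape_measure, cup_green, kraft_box, tape_brown from where it was at the start of the episode above 0.02 m).
It also fails if it takes over 40 s, if anything falls off the work surface, if the arm or the gripper's body presses on something with over 40 N, if the wrist force passes 120 N, or if a joint passes its speed limit or range.

## Robot

A 6-joint arm with a two-finger parallel gripper is mounted at the origin on the work surface; the furniture and walls round the work are solid. World frame = base frame: x ahead of the robot, y to its left, z up, the work surface at z = 0. Lengths are in m, angles in rad, forces in N, time in s.
With the tool pointing down it reaches from about 0.275 to 0.775 m from the base axis. Payload 14.6 kg.
Tool frame: the origin (TCP) lies between the finger pads; the fingertips stand robot.nose_length ahead of it and the grasp point (between the pads) lies 6 mm ahead of it (robot.nose_length is the distance from the TCP to the fingertips, in m); z points along the fingers, x is the direction in which the jaws open and shut, and the axes are right-handed (so a half turn about z gives the same grasp; the last joint's range is limited). The gripper opens to 85 mm and grips with 20 to 120 N. Pads are 22 mm wide; open, the fingers measure 114 mm over their backs; the gripper's body (76 mm by 85 mm) begins 54 mm behind the grasp point. The pads swing forward as they close: fully open they stand 13 mm farther back than shut.
Start: joints at [-1.494, 0.263, -0.048, 1.259, 0, 1.415], TCP at [0.121, -0.511, 0.256] pointing down, gripper open.
Joint ranges: [-2.65, 2.65], [-0.89, 1.7], [-1.18, 1.37], [-2.13, 2.11], [-1.35, 1.29], [-3.14, 3.14]. Speed limits (rad/s): [1.89, 1.89, 2.57, 2.79, 3.14, 3.14].

## Interface

Orientations are given as a 3x3 rotation matrix whose columns are the frame's x, y, z axes.
In Python, from plant import telemetry, eyes, workorder, robot gives the robot as it stands.
- The arm moves only by the tool jog_arm, never from a script. Its argument "commands" is a list of rows, each a list of 7 numbers: the shift along the tool's x, y, z in mm, then the turn, a rotation vector about the tool's x, y, z in degrees, then the finger opening in mm, from 0 to 85.4. A call has 1 to 8 rows; each row shifts and turns the commanded pose from where the row before left it, along the tool's axes as they then stand; what a row does not reach is not made up. A row lasts 1/12 s, in which the tool goes at most 41.7 mm and 7.16 degrees, less where a joint would pass 70% of its speed; a pose out of reach is approached as far as the arm can. A call is refused whole if a number of a shift passes 41.7 or a number of a turn 7.16, either way. A call with a gripper value outside its range is refused whole. The fingers move at their own pace and stop on an object; "squeeze" is the grip in N (left out, the last holds). Time passes only in rows, so rows that do not move let the fingers close. It gives the time, the measured TCP pose, the force and the opening at its end, in the units of the state.
- telemetry.get_obs(): the state, without advancing time (a new reading comes with each control period).
- eyes.snapshot(name): name is "scene" or "top" or "wrist"; returns (picture, depth): 420x560x3 uint8, red, green, blue; 420x560 float32, m along the optical axis (not along the pixel's ray), 0 where there is no reading.
- eyes.camera_params(name): a dict with "fx", "fy", "cx", "cy" (pixels), "D" ([k1, k2, p1, p2, k3] as OpenCV has them; the pictures are not rectified), "eye" and "attitude" of the camera in the world. Camera axes: x right, y down, z forward; pixel columns grow to the right and rows downward; lengths in m; the calibration is good to about 2 mm. A picture is of the moment at which its call begins: read the wrist's pose just before it. camera_params takes no time and is no camera call; for the wrist camera it gives the pose at the moment of the call.
- workorder.close_job(): hands the job in, once; it reports no verdict.
The state is a dict: "time": time; "joints": joint angles; "qvel": joint speeds; "joint_efforts": joint torques, N m; "tcp_pos": TCP position; "orientation": TCP orientation; "contact_force": force on the tool from outside, world axes, zero at the start; "ft_torque": the same for the moment, N m; "finger_gap": finger opening in m.
Only numpy, scipy, OpenCV 4.12 (cv2) and the standard library are available. Lean on these libraries where they do the work, as an engineer would, in place of code of your own. Each camera call takes 0.05 s, during which the arm holds its last target.

## Working session

There is one attempt and no reset: what is moved stays moved. The work goes in short steps, Python scripts to look and compute and a tool call to move; the robot and the scene stay as the last step left them, time stands still between calls to the robot, and variables do not carry over. Pictures are saved under pics/ and viewed, and the job is handed in when it is done.

Besides the shell and the picture viewer there is one more tool, called after "Call:" as name(argument=value, ...) on one line, values as JSON. jog_arm: Moves the arm, as the interface text tells. Its arguments: {"type":"object","properties":{"commands":{"type":"array"},"squeeze":{"type":"number"}},"required":["commands"]}

```bash
mkdir -p pics; ls
python3 - <<'E'
from plant import telemetry, eyes, workorder, robot
import cv2,numpy as np
print(telemetry.get_obs()); print(robot.nose_length)
for n in ["scene","top"]:
    p,d=eyes.snapshot(n); cv2.imwrite(f"pics/{n}0.png",p[:,:,::-1]); np.save(f"pics/{n}0.npy",d); print(n,eyes.camera_params(n))
print(telemetry.get_obs()["time"])
E
```

```text
pics
{'time': 0.0, 'joints': array([-1.49429537e+00,  2.63523823e-01, -4.89338517e-02,  1.25939630e+00,
        7.50248041e-06,  1.41547122e+00]), 'qvel': array([0.00110573, 0.00091288, 0.00124742, 0.00038068, 0.00119119,
       0.00055658]), 'joint_efforts': array([ 1.13351511e-03, -6.37647057e+01,  3.84543836e+01,  1.45453226e-02,
        1.05903860e-04,  2.14127553e-06]), 'tcp_pos': array([ 0.12058645, -0.51071141,  0.25582575]), 'orientation': array([[ 2.29755072e-01, -9.73248479e-01, -7.33517257e-05],
       [-9.73247922e-01, -2.29755020e-01,  1.05512905e-03],
       [-1.04375567e-03, -1.71031837e-04, -9.99999441e-01]]), 'contact_force': array([0.17165404, 0.03805052, 0.41778116]), 'ft_torque': array([-0.00439165, -0.00256718, -0.04438574]), 'finger_gap': 0.08577502513671052}
0.025
scene {'fx': 424.470808868269, 'fy': 424.470808868269, 'cx': 280.97833225196905, 'cy': 204.95478706915836, 'D': array([-0.10419686,  0.        ,  0.        ,  0.        ,  0.        ]), 'eye': array([-0.19017842,  0.89684995,  0.7696322 ]), 'attitude': array([[-0.73547061, -0.38885364,  0.5548656 ],
       [-0.67747105,  0.40902166, -0.61133809],
       [ 0.010769  , -0.82552657, -0.56426049]])}
top {'fx': 438.0394148155527, 'fy': 438.0394148155527, 'cx': 281.0655169704713, 'cy': 210.55140234044828, 'D': array([0.00849765, 0.        , 0.        , 0.        , 0.        ]), 'eye': array([0.4281155 , 0.13595453, 1.0798422 ]), 'attitude': array([[-0.00954674, -0.99622426,  0.08629074],
       [-0.99962681,  0.0072992 , -0.02632416],
       [ 0.02559491, -0.08650985, -0.99592216]])}
0.1
```

View pics/scene0.png

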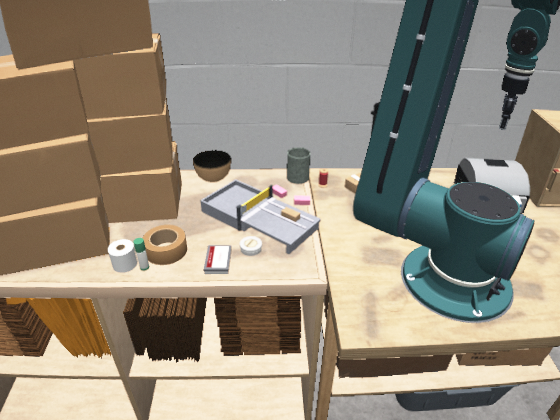

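View pics/top0.png

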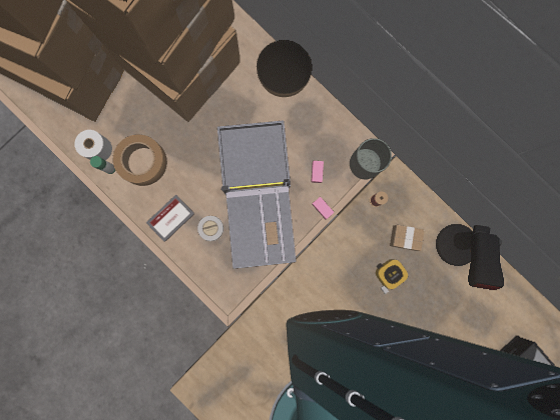

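The top view shows the station with its deck (px 230-295 × 190-267), the tray above it, the yellow flap at row ~186 and the small box at (271,233). Next I measure these.

```bash
cat > h.py <<'E'
import numpy as np,cv2
def cloud(d,c):
    h,w=d.shape
    u,v=np.meshgrid(np.arange(w),np.arange(h))
    K=np.array([[c['fx'],0,c['cx']],[0,c['fy'],c['cy']],[0,0,1]])
    n=cv2.undistortPoints(np.stack([u.ravel(),v.ravel()],1).astype(np.float64)[:,None],K,c['D'])[:,0].reshape(h,w,2)
    P=np.concatenate([n*d[...,None],d[...,None]],2)
    return P@c['attitude'].T+c['eye']
def proj(X,c):
    R=c['attitude'];K=np.array([[c['fx'],0,c['cx']],[0,c['fy'],c['cy']],[0,0,1]])
    return cv2.projectPoints((np.atleast_2d(X)-c['eye'])@R,np.zeros(3),np.zeros(3),K,c['D'])[0][:,0]
E
python3 - <<'E'
from plant import eyes
from h import *
p=cv2.imread('pics/top0.png');d=np.load('pics/top0.npy');c=eyes.camera_params('top')
P=cloud(d,c)
for u,v in [(180,260),(330,240),(250,210),(252,250),(250,150),(271,233),(282,225),(322,208),(318,170),(210,228),(265,186),(228,188),(290,183),(370,160),(380,198)]: print((u,v),P[v,u].round(4))
cv2.imwrite('pics/topz.png',cv2.resize(p[110:280,190:350],None,fx=4.7,fy=3.5*1.0 if 0 else 3.5) if 0 else cv2.resize(p[115:275,205:345],None,fx=3.7,fy=3.7,interpolation=cv2.INTER_CUBIC))
hsv=cv2.cvtColor(p,cv2.COLOR_BGR2HSV)
# deck mask by height
Z=P[...,2]; roi=np.zeros(Z.shape,bool); roi[110:280,205:310]=1
for lo,hi in [(.015,.034),(.034,.043),(.043,.047),(.047,.056),(.056,.065),(.065,.09)]:
    m=roi&(Z>lo)&(Z<hi); q=P[m]; print(lo,hi,m.sum(), q.min(0).round(3),q.max(0).round(3))
    if m.sum()>50: 
        r=cv2.minAreaRect((q[:,:2]*1000).astype(np.float32)); print(r,q[:,2].mean())
E
```

```text
(180, 260) [ 0.4025  0.3557 -0.0044]
(330, 240) [ 0.4479 -0.0132 -0.0038]
(250, 210) [0.5204 0.1826 0.0357]
(252, 250) [0.4252 0.178  0.0393]
(250, 150) [0.6682 0.1825 0.0261]
(271, 233) [0.4642 0.1329 0.0614]
(282, 225) [0.4838 0.1065 0.0377]
(322, 208) [0.5257 0.0078 0.0177]
(318, 170) [0.6189 0.0165 0.0217]
(210, 228) [0.4786 0.2787 0.0274]
(265, 186) [0.5744 0.1461 0.0614]
(228, 188) [0.5674 0.2307 0.0811]
(290, 183) [0.579  0.0881 0.0755]
(370, 160) [ 0.6461 -0.1157  0.007 ]
(380, 198) [ 0.5484 -0.1332  0.0257]
0.015 0.034 4083 [0.397 0.081 0.015] [0.733 0.292 0.034]
((563.64599609375, 190.244873046875), (333.4606628417969, 209.25927734375), 1.6213903427124023) 0.024417694336761258
0.034 0.043 4609 [0.383 0.074 0.034] [0.738 0.259 0.043]
((560.7655639648438, 164.39527893066406), (343.64111328125, 161.8346710205078), 5.395901679992676) 0.03892106369201677
0.043 0.047 418 [0.399 0.082 0.043] [0.735 0.258 0.047]
((562.5235595703125, 165.29104614257812), (336.683837890625, 161.42633056640625), 5.0139594078063965) 0.04434246894853454
0.047 0.056 72 [0.397 0.087 0.047] [0.727 0.253 0.056]
((561.7478637695312, 164.3204345703125), (331.9007873535156, 156.98455810546875), 4.24378776550293) 0.0516036326115698
0.056 0.065 275 [0.439 0.092 0.056] [0.591 0.244 0.065]
((507.12005615234375, 154.4702606201172), (144.46238708496094, 154.44668579101562), 11.119545936584473) 0.05928181149529531
0.065 0.09 197 [0.562 0.088 0.065] [0.585 0.247 0.086]
((573.4700317382812, 167.30148315429688), (10.139920234680176, 159.0835418701172), 4.871320724487305) 0.07731906244694849
```

```bash
sleep 3
```

```text
(no output)
```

View pics/topz.png

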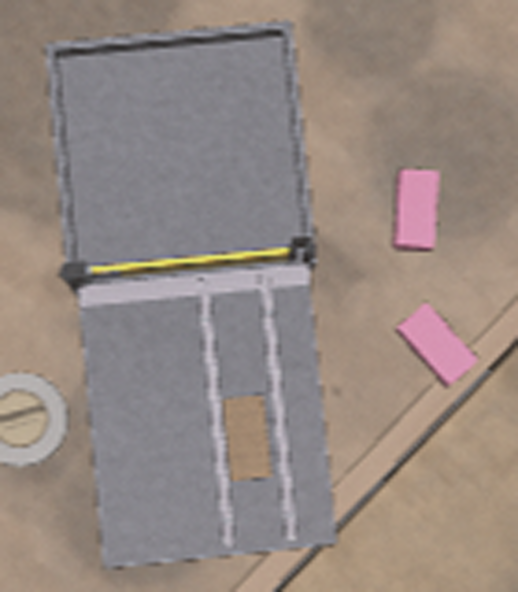

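Run:
```python
from plant import eyes
from h import *
from scipy.optimize import least_squares
c=eyes.camera_params('top')
f=lambda a:(np.array(a,float)+.5)/3.7-.5+np.array([205,115])
pts=[((106,567),(-182,75,40)),((335,542),(-182,-75,40)),((88,271),(4,67,80)),((290,252),(4,-66,80)),((74,272),(4,75,84)),((303,246),(4,-75,82))]
px=np.array([f(a) for a,_ in pts]);S=np.array([b for _,b in pts])/1000
T=lambda q,X:np.c_[q[0]+np.cos(q[2])*X[:,0]-np.sin(q[2])*X[:,1],q[1]+np.sin(q[2])*X[:,0]+np.cos(q[2])*X[:,1],X[:,2]]
r=least_squares(lambda q:(proj(T(q,S),c)-px).ravel(),[.57,.165,.09])
q=r.x;print(q,np.degrees(q[2]),r.fun.reshape(-1,2).round(2))
np.save('q.npy',q)
# box corners
def ray(u,z):
    K=np.array([[c['fx'],0,c['cx']],[0,c['fy'],c['cy']],[0,0,1]])
    n=cv2.undistortPoints(np.array(u,float).reshape(-1,1,2),K,c['D'])[:,0]
    d=np.c_[n,np.ones(len(n))]@c['attitude'].T
    return c['eye']+d*((z-c['eye'][2])/d[:,2])[:,None]
def inv(X):
    R=np.array([[np.cos(q[2]),-np.sin(q[2])],[np.sin(q[2]),np.cos(q[2])]]);Y=X.copy();Y[:,:2]=(X[:,:2]-q[:2])@R;return Y
B=ray([f(a) for a in [(222,399),(263,394),(271,478),(232,482)]],.06)
print('box',inv(B)*1000, inv(B).mean(0)*1000,B.mean(0))
print('tin',inv(ray([f((16,419))],.022))*1000,'pink',inv(ray([f((437,345)),f((417,209))],.02))*1000)
print('railends',inv(ray([f(a) for a in [(231,545),(292,541),(203,283),(265,277)]],.045))*1000)
```

```text
[0.57075241 0.16665779 0.09795048] 5.61214923205056 [[-0.61  0.67]
 [ 0.88  0.48]
 [-1.68 -0.13]
 [ 1.32 -0.93]
 [-1.57 -0.28]
 [ 1.72  0.16]]
box [[ -83.34829597  -11.00187739   60.        ]
 [ -82.94165901  -37.01072145   60.        ]
 [-135.97275827  -36.39391497   60.        ]
 [-135.84131222  -11.81112      60.        ]] [-109.52600637  -24.05440845   60.        ] [0.46410378 0.13200771 0.06      ]
tin [[-79.83948802 123.6618797   22.        ]] pink [[ -60.48131569 -155.18632822   20.        ]
 [  30.88383736 -152.41675756   20.        ]]
railends [[-175.24045299   -6.9475257    45.        ]
 [-176.91509573  -45.68819122   45.        ]
 [  -6.89271393   -6.55421558   45.        ]
 [  -7.16515643  -46.60463594   45.        ]]
```

Run:
```python
from plant import eyes
from h import *
from scipy.optimize import least_squares
c=eyes.camera_params('top')
p=cv2.imread('pics/top0.png');d=np.load('pics/top0.npy')
P=cloud(d,c)
hsv=cv2.cvtColor(p,cv2.COLOR_BGR2HSV).astype(int)
m=(hsv[...,0]>20)&(hsv[...,0]<35)&(hsv[...,1]>130)&(hsv[...,2]>110); m[:,:200]=0;m[:,310:]=0;m[:150]=0;m[220:]=0
v,u=np.nonzero(m);print('yellow',u.min(),u.max(),[(a,v[u==a].mean().round(1)) for a in (u.min(),u.min()+2,u.max()-2,u.max())])
Z=P[...,2]
roi=np.zeros(Z.shape,bool); roi[110:280,205:310]=1
m=roi&(Z>.068)
n,l,s,ce=cv2.connectedComponentsWithStats(m.astype(np.uint8));print(s,ce)
im=cv2.resize(p[170:280,210:310],None,fx=6,fy=5.4,interpolation=cv2.INTER_NEAREST)
for k in range(0,100,10): cv2.putText(im,str(210+k),(k*6,10),0,.35,(0,0,255)); cv2.line(im,(k*6,0),(k*6,600),(0,0,120),1)
for k in range(0,110,10): cv2.putText(im,str(170+k),(0,int(k*5.4)+4),0,.35,(0,255,0)); cv2.line(im,(0,int(k*5.4)),(600,int(k*5.4)),(0,120,0),1)
cv2.imwrite('pics/z2.png',im)
```

```text
yellow 230 282 [(np.int64(230), np.float64(187.0)), (np.int64(232), np.float64(187.0)), (np.int64(280), np.float64(182.5)), (np.int64(282), np.float64(182.5))]
[[     0      0    560    420 234946]
 [   240    115      1      1      1]
 [   268    122      1      1      1]
 [   256    124      1      1      1]
 [   229    128      1      1      1]
 [   256    129      1      1      1]
 [   291    129      1      1      1]
 [   279    131      1      1      1]
 [   212    133      1      1      1]
 [   244    139      1      1      1]
 [   265    140      1      1      1]
 [   271    140      1      1      1]
 [   307    142      1      1      1]
 [   262    144      1      1      1]
 [   235    147      1      1      1]
 [   300    151      1      1      1]
 [   282    154      1      1      1]
 [   241    158      1      1      1]
 [   235    163      1      1      1]
 [   267    164      1      1      1]
 [   223    167      1      1      1]
 [   304    167      1      1      1]
 [   248    170      1      1      1]
 [   257    170      1      1      1]
 [   298    171      1      
[... 2984 characters left out ...]
  ]
 [205.         220.        ]
 [225.         222.        ]
 [275.         223.        ]
 [206.         225.        ]
 [223.         227.        ]
 [282.         226.        ]
 [258.         228.        ]
 [231.         233.        ]
 [278.         233.        ]
 [290.         233.        ]
 [254.         241.        ]
 [234.         246.        ]
 [302.         251.        ]
 [307.         253.        ]
 [292.5        254.        ]
 [224.         257.        ]
 [290.         256.        ]
 [281.         263.        ]
 [288.         262.        ]
 [256.         264.        ]
 [293.         268.        ]
 [257.         275.        ]
 [292.         277.        ]
 [264.         279.        ]]
```

```bash
sleep 2
```

```text
(no output)
```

View pics/z2.png

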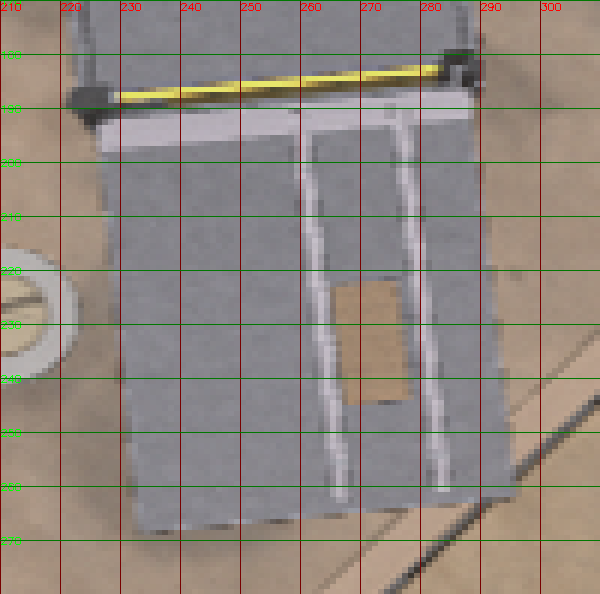

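```bash
cat >> h.py <<'E'
def ray(u,z,c):
    K=np.array([[c['fx'],0,c['cx']],[0,c['fy'],c['cy']],[0,0,1]])
    n=cv2.undistortPoints(np.array(u,float).reshape(-1,1,2),K,c['D'])[:,0]
    d=np.c_[n,np.ones(len(n))]@c['attitude'].T
    return c['eye']+d*((z-c['eye'][2])/d[:,2])[:,None]
def R2(q): return np.array([[np.cos(q[2]),-np.sin(q[2])],[np.sin(q[2]),np.cos(q[2])]])
def inv(X,q):
    Y=np.atleast_2d(X).copy();Y[:,:2]=(Y[:,:2]-q[:2])@R2(q);return Y
def fwd(X,q):
    Y=np.atleast_2d(np.array(X,float)).copy();Y[:,:2]=Y[:,:2]@R2(q).T+q[:2];return Y
E
python3 - <<'E'
from plant import eyes
from h import *
from scipy.optimize import least_squares
c=eyes.camera_params('top')
pts=[((233.4,268.5),(-182,75,40)),((295.7,261.7),(-182,-75,40)),((224.8,188.9),(4,75,84)),((289,181.8),(4,-75,82)),((288.7,187),(0,-75,40)),((226,192.5),(0,75,40))]
px=np.array([a for a,_ in pts]);S=np.array([b for _,b in pts])/1000
r=least_squares(lambda q:(proj(fwd(S,q),c)-px).ravel(),[.57,.165,.09])
q=r.x;print(q,np.degrees(q[2]),r.fun.reshape(-1,2).round(2));np.save('q.npy',q)
g=lambda x,y:(210+x/6-.5,170+y/5.4-.5)
B=ray([g(*a) for a in [(332,287),(398,281),(412,400),(343,405)]],.06,c)
print('box',inv(B,q)*1000,inv(B,q).mean(0)*1000)
print('rails',inv(ray([g(*a) for a in [(304,140),(403,130),(341,497),(443,488)]],.045,c),q)*1000)
print('flap',inv(ray([g(118,97),g(437,70)],.08,c),q)*1000)
# wrist cam
E
```

```text
[0.56944148 0.16443149 0.09119499] 5.225088086824329 [[-0.32  0.44]
 [ 0.81  0.72]
 [-0.76 -0.69]
 [ 0.25  0.26]
 [-0.05 -0.65]
 [ 0.11 -0.1 ]]
box [[ -82.21632531   -9.88643714   60.        ]
 [ -82.17404802  -35.64772067   60.        ]
 [-133.7062321   -35.93800282   60.        ]
 [-133.16082176   -9.1740809    60.        ]] [-107.8143568   -22.66156038   60.        ]
rails [[ -15.7518828    -5.08488847   45.        ]
 [ -15.159125    -44.551549     45.        ]
 [-172.58959329   -4.41078544   45.        ]
 [-172.76353246  -44.49997008   45.        ]]
flap [[  5.17118001  63.52837015  80.        ]
 [  4.89698152 -59.1399775   80.        ]]
```

```bash
cat >> h.py <<'E'
def rows(o,tgt,yaw_deg,n,g=85):
    """straight, level path; print rows in tool axes"""
    R=o['orientation'];p=o['tcp_pos'];t=np.array(tgt)
    now=np.degrees(np.arctan2(R[1,0],R[0,0])); dy=yaw_deg-now; dy=(dy+180)%360-180
    st=-dy/n; d=(t-p)/n
    from scipy.spatial.transform import Rotation as Ro
    out=[]
    for k in range(n):
        out.append([*(R.T@d*1000).round(1),0,0,round(st,2),g]); R=R@Ro.from_rotvec([0,0,np.radians(st)]).as_matrix()
    print(now,dy)
    for k in range(0,n,8): print(out[k:k+8])
E
python3 - <<'E'
from plant import telemetry
from h import *
q=np.load('q.npy'); q[:2]+=R2(q)@[0,.0012]; np.save('q.npy',q); print(q)
t=fwd([[-.114,.008,.2]],q)[0];print(t)
o=telemetry.get_obs(); rows(o,t,np.degrees(q[2])+35,24)
E
```

```text
[0.5693322  0.1656265  0.09119499]
[0.45507737 0.16321143 0.2       ]
-76.72103090832711 116.94611899515144
[[np.float64(-24.1), np.float64(-20.0), np.float64(2.4), 0, 0, np.float64(-4.87), 85], [np.float64(-22.3), np.float64(-22.0), np.float64(2.4), 0, 0, np.float64(-4.87), 85], [np.float64(-20.4), np.float64(-23.8), np.float64(2.4), 0, 0, np.float64(-4.87), 85], [np.float64(-18.3), np.float64(-25.5), np.float64(2.4), 0, 0, np.float64(-4.87), 85], [np.float64(-16.1), np.float64(-26.9), np.float64(2.4), 0, 0, np.float64(-4.87), 85], [np.float64(-13.7), np.float64(-28.2), np.float64(2.4), 0, 0, np.float64(-4.87), 85], [np.float64(-11.3), np.float64(-29.3), np.float64(2.4), 0, 0, np.float64(-4.87), 85], [np.float64(-8.8), np.float64(-30.1), np.float64(2.4), 0, 0, np.float64(-4.87), 85]]
[[np.float64(-6.2), np.float64(-30.7), np.float64(2.4), 0, 0, np.float64(-4.87), 85], [np.float64(-3.5), np.float64(-31.1), np.float64(2.4), 0, 0, np.float64(-4.87), 85], [np.float64(-0.9), np.float64(-31.3), np.float64(2.4), 0, 0, np.float64(-4.87), 85], [np.float64(1.8), np.float64(-31.3), np.float64(
[... 353 characters left out ...]
loat64(-4.87), 85]]
[[np.float64(14.5), np.float64(-27.8), np.float64(2.4), 0, 0, np.float64(-4.87), 85], [np.float64(16.9), np.float64(-26.4), np.float64(2.4), 0, 0, np.float64(-4.87), 85], [np.float64(19.0), np.float64(-24.9), np.float64(2.4), 0, 0, np.float64(-4.87), 85], [np.float64(21.1), np.float64(-23.2), np.float64(2.4), 0, 0, np.float64(-4.87), 85], [np.float64(23.0), np.float64(-21.3), np.float64(2.4), 0, 0, np.float64(-4.87), 85], [np.float64(24.7), np.float64(-19.3), np.float64(2.4), 0, 0, np.float64(-4.87), 85], [np.float64(26.3), np.float64(-17.1), np.float64(2.4), 0, 0, np.float64(-4.87), 85], [np.float64(27.6), np.float64(-14.8), np.float64(2.4), 0, 0, np.float64(-4.87), 85]]
```

Call:
jog_arm(commands=[[-24, -20, 2.4, 0, 0, -4.9, 85], [-22, -22, 2.4, 0, 0, -4.9, 85], [-20, -24, 2.4, 0, 0, -4.9, 85], [-18, -25.5, 2.4, 0, 0, -4.9, 85], [-16, -27, 2.4, 0, 0, -4.9, 85], [-14, -28, 2.4, 0, 0, -4.9, 85], [-11, -29, 2.4, 0, 0, -4.9, 85], [-9, -30, 2.4, 0, 0, -4.9, 85]])

```text
time: 0.77
tcp_pos: [0.2321, -0.2858, 0.2368]
orientation: [[0.795, -0.606, -0.0], [-0.606, -0.795, 0.0], [-0.0, -0.0, -1.0]]
contact_force: [0.1, -0.6, 0.1]
finger_gap: 0.0852
```

Call:
jog_arm(commands=[[-6, -31, 2.4, 0, 0, -4.9, 85], [-3.5, -31, 2.4, 0, 0, -4.9, 85], [-1, -31, 2.4, 0, 0, -4.9, 85], [2, -31, 2.4, 0, 0, -4.9, 85], [4.5, -31, 2.4, 0, 0, -4.9, 85], [7, -30.5, 2.4, 0, 0, -4.9, 85], [9.5, -30, 2.4, 0, 0, -4.9, 85], [12, -29, 2.4, 0, 0, -4.9, 85]])

```text
time: 1.43
tcp_pos: [0.3421, -0.0608, 0.2178]
orientation: [[0.999, 0.033, 0.0], [0.033, -0.999, -0.0], [0.0, 0.0, -1.0]]
contact_force: [1.2, -1.5, 0.3]
finger_gap: 0.0849
```

Call:
jog_arm(commands=[[14.5, -28, 2.4, 0, 0, -4.9, 85], [17, -26.5, 2.4, 0, 0, -4.9, 85], [19, -25, 2.4, 0, 0, -4.9, 85], [21, -23, 2.4, 0, 0, -4.9, 85], [23, -21, 2.4, 0, 0, -4.9, 85], [25, -19, 2.4, 0, 0, -4.9, 85], [26, -17, 2.4, 0, 0, -4.9, 85], [27.5, -15, 2.4, 0, 0, -4.9, 85]])

```text
time: 2.1
tcp_pos: [0.4518, 0.1644, 0.1983]
orientation: [[0.753, 0.658, -0.0], [0.658, -0.753, -0.0], [-0.0, -0.0, -1.0]]
contact_force: [1.2, -1.5, -0.6]
finger_gap: 0.0846
```

Run:
```python
from plant import telemetry,eyes
from h import *
q=np.load('q.npy')
o=telemetry.get_obs();print(o['time'],o['tcp_pos'],inv(o['tcp_pos'],q)*1000,o['orientation'].round(3),o['joints'],o['finger_gap'])
c=eyes.camera_params('wrist');p,d=eyes.snapshot('wrist');cv2.imwrite('pics/w1.png',p[:,:,::-1]);np.save('pics/w1.npy',d);np.save('pics/w1c.npy',c,allow_pickle=True)
print(c)
```

```text
2.1 [0.45180265 0.16444326 0.19832698] [[-117.14892621    9.52493546  198.32698317]] [[ 0.753  0.658 -0.   ]
 [ 0.658 -0.753 -0.   ]
 [-0.    -0.    -1.   ]] [ 1.79398930e-01  2.15073220e-01 -2.75839975e-01  1.08025723e+00
 -5.64715418e-05  1.03211489e+00] 0.08461582446296875
{'fx': 369.5249026517213, 'fy': 369.5249026517213, 'cx': 284.70905578076383, 'cy': 202.33262493164594, 'D': array([-0.06308935,  0.        ,  0.        ,  0.        ,  0.        ]), 'eye': array([0.40293082, 0.21824152, 0.31608114]), 'attitude': array([[ 7.52473800e-01,  6.31251101e-01,  1.87896855e-01],
       [ 6.58622124e-01, -7.21323278e-01, -2.14265318e-01],
       [ 2.79157338e-04,  2.84982064e-01, -9.58532809e-01]])}
```

```bash
sleep 1
```

```text
(no output)
```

View pics/w1.png

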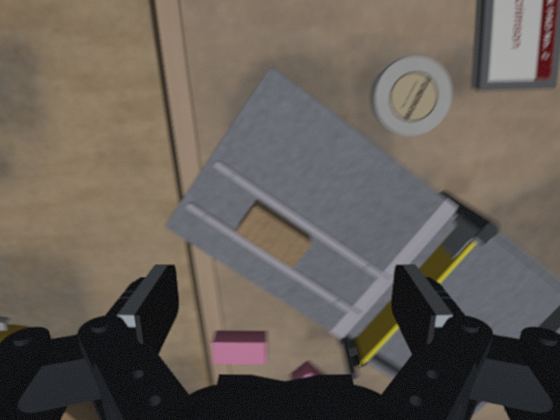

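The wrist view shows the deck's rear corners (273,69) and (168,226), the box around (275,235), the rails, the yellow flap from (475,240) to (362,362), and both fingertips at (165,270) and (407,270).

Run:
```python
from h import *
q=np.load('q.npy');c=np.load('pics/w1c.npy',allow_pickle=True).item();d=np.load('pics/w1.npy');p=cv2.imread('pics/w1.png')
r=lambda L,z:(inv(ray(L,z,c),q)*1000).round(1).tolist()
print('deck rear',r([(273,69),(168,226)],.04)); print('rails rear',r([(217,166),(191,208)],.045),'front',r([(380,272),(354,310)],.045))
print('box',r([(258,201),(311,239),(295,270),(238,232)],.06))
print('posts',r([(447,197)],.084),'flap end',r([(362,362),(475,242)],.08))
P=cloud(d,c);Q=inv(P.reshape(-1,3),q).reshape(P.shape)
o=np.array([0.45180265,0.16444326,0.19832698]);R=np.array([[.753,.658,0],[.658,-.753,0],[0,0,-1]])
T=(P-o)@R
for m,n in [((T[...,2]>-.05)&(T[...,2]<.06)&(T[...,0]<-.02)&(d>0),'neg'),((T[...,2]>-.05)&(T[...,2]<.06)&(T[...,0]>.02)&(d>0),'pos')]:
    q2=T[m]; k=q2[:,2]
    print(n,m.sum(),np.percentile(k,[90,95,99,99.8]).round(4))
    for lo,hi in [(-.02,-.01),(-.01,0),(0,.008),(.008,.016),(.016,.03)]:
        s=q2[(k>lo)&(k<hi)]
        if len(s)>5: print(lo,hi,len(s),np.percentile(s[:,:2],[2,98],axis=0).round(4).tolist())
z=cv2.resize(p[150:300,140:440],None,fx=2.6,fy=2.6,interpolation=cv2.INTER_CUBIC);cv2.imwrite('pics/w1z.png',z)
z=cv2.resize(p[40:250,150:350],None,fx=2.8,fy=2.8,interpolation=cv2.INTER_CUBIC);cv2.imwrite('pics/w1y.png',z)
```

```text
deck rear [[-177.3, 76.1, 40.0], [-176.6, -69.6, 40.0]]
rails rear [[-171.0, -4.4, 45.0], [-169.4, -43.8, 45.0]] front [[-15.7, 0.0, 45.0], [-10.4, -40.1, 45.0]]
box [[-132.3, -4.5, 60.0], [-83.5, -5.6, 60.0], [-78.0, -33.2, 60.0], [-130.7, -33.0, 60.0]]
posts [[-35.7, 77.7, 84.0]] flap end [[5.2, -58.8, 80.0], [5.5, 65.7, 80.0]]
neg 12484 [-0.0054  0.0014  0.0084  0.0112]
-0.02 -0.01 1177 [[-0.0569, -0.0115], [-0.0434, 0.0095]]
-0.01 0 972 [[-0.0569, -0.0116], [-0.0434, 0.01]]
0 0.008 608 [[-0.0561, -0.0116], [-0.0435, 0.0102]]
0.008 0.016 149 [[-0.0473, -0.0109], [-0.0435, 0.0095]]
pos 12191 [-0.0048  0.0018  0.0085  0.0111]
-0.02 -0.01 1176 [[0.0407, -0.0117], [0.0542, 0.0095]]
-0.01 0 997 [[0.0409, -0.0115], [0.0543, 0.0099]]
0 0.008 617 [[0.0408, -0.0116], [0.0531, 0.01]]
0.008 0.016 152 [[0.0407, -0.0106], [0.0437, 0.0094]]
```

View pics/w1z.png

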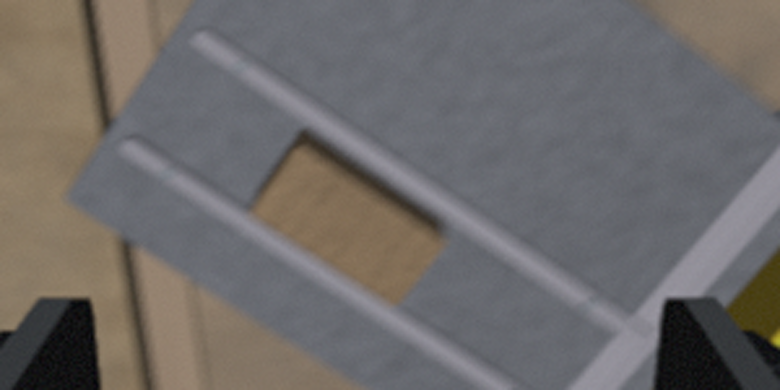

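Run:
```python
from h import *
from scipy.optimize import least_squares
q=np.load('q.npy');c=np.load('pics/w1c.npy',allow_pickle=True).item();p=cv2.imread('pics/w1.png')
f=lambda a:(np.array(a,float)+.5)/2.6-.5+np.array([140,150])
r=lambda L,z:(inv(ray(L,z,c),q)*1000).round(1).tolist()
print(r([f(a) for a in [(203,38),(420,178),(630,322),(125,148),(310,262),(480,368)]],.045))
print('box',r([f(a) for a in [(307,133),(443,231),(402,303),(252,208)]],.06))
# overlay predicted model
im=p.copy()
def L(a,b,col): 
    A=np.linspace(a,b,30)/1000; cv2.polylines(im,[proj(fwd(A,q),c).round().astype(int)],False,col,1)
a=np.array
for y in (-3,-9,-43,-49): L(a([-176,y,45]),a([-4,y,45]),(0,0,255))
for s in [((-182,75),(-182,-75)),((-182,75),(0,75)),((-182,-75),(0,-75)),((0,75),(0,-75))]: L(a([*s[0],40]),a([*s[1],40]),(0,255,0))
L(a([4,66,80]),a([4,-66,80]),(255,0,0))
cv2.imwrite('pics/w1o.png',cv2.resize(im[50:390,130:530],None,fx=1.9,fy=1.7))
```

```text
[[-171.2, -3.0, 45.0], [-95.6, -0.5, 45.0], [-13.4, -0.1, 45.0], [-172.0, -44.3, 45.0], [-106.6, -42.1, 45.0], [-41.9, -40.5, 45.0]]
box [[-132.5, -4.5, 60.0], [-84.3, -5.7, 60.0], [-80.3, -30.9, 60.0], [-132.5, -32.0, 60.0]]
```

```bash
sleep 1
```

```text
(no output)
```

View pics/w1o.png

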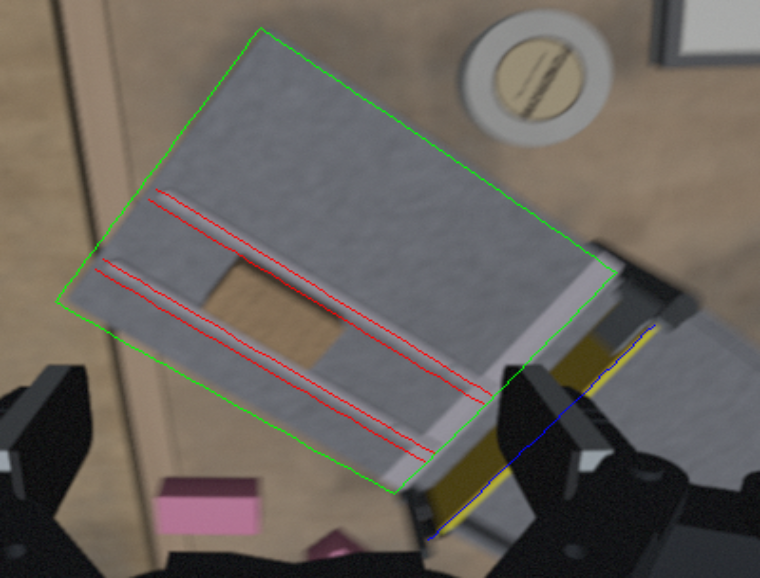

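Call:
jog_arm(commands=[[0, 0, 30, 0, 0, 0, 85], [0, 0, 30, 0, 0, 0, 85], [0, 0, 25, 0, 0, 0, 85], [0, 0, 20, 0, 0, 0, 85], [0, 0, 6, 0, 0, 0, 85], [0, 0, 0, 0, 0, 0, 85]])

```text
time: 2.65
tcp_pos: [0.4507, 0.1626, 0.0866]
orientation: [[0.756, 0.654, -0.003], [0.654, -0.756, -0.001], [-0.002, -0.001, -1.0]]
contact_force: [-1.0, 0.8, 0.5]
finger_gap: 0.0848
```

Run:
```python
from plant import telemetry,eyes
from h import *
q=np.load('q.npy')
o=telemetry.get_obs();print(o['time'],o['tcp_pos'],inv(o['tcp_pos'],q)*1000,o['contact_force'],o['finger_gap'])
c=eyes.camera_params('wrist');p,d=eyes.snapshot('wrist');cv2.imwrite('pics/w2.png',p[:,:,::-1]);np.save('pics/w2.npy',d);np.save('pics/w2c.npy',c,allow_pickle=True)
p,d=eyes.snapshot('top');cv2.imwrite('pics/t2.png',p[:,:,::-1]);cv2.imwrite('pics/t2z.png',cv2.resize(p[110:280,205:345,::-1],None,fx=4,fy=3.5))
p,d=eyes.snapshot('scene');cv2.imwrite('pics/s2.png',p[:,:,::-1]);cv2.imwrite('pics/s2z.png',cv2.resize(p[150:270,170:350,::-1],None,fx=4,fy=4,interpolation=cv2.INTER_CUBIC))
```

```text
2.65 [0.45068459 0.16255164 0.0866113 ] [[-118.43460808    7.74299223   86.61130452]] [-1.02426451  0.80062555  0.518737  ] 0.08484141707200575
```

```bash
sleep 1
```

```text
(no output)
```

View pics/w2.png

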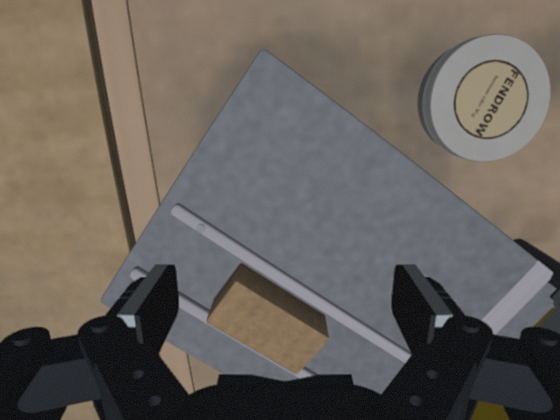

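View pics/t2z.png

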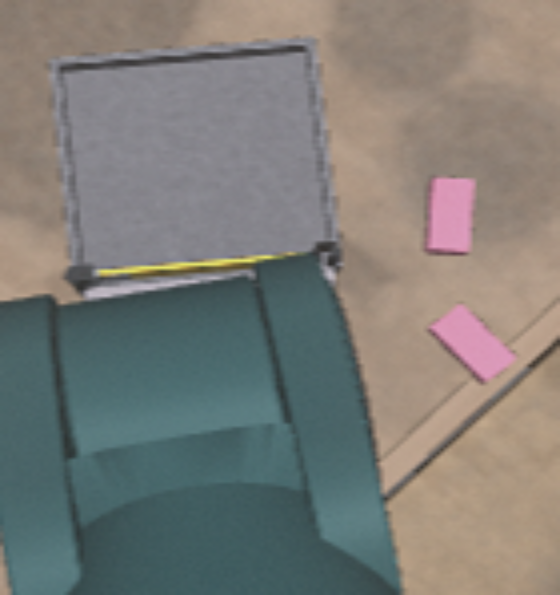

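View pics/s2z.png

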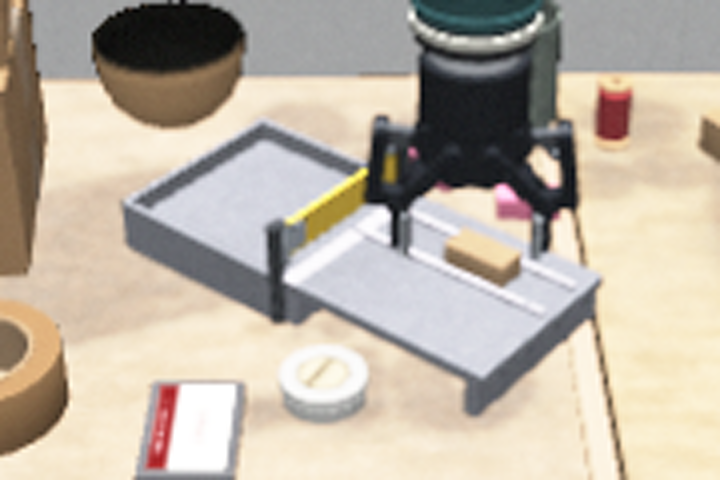

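Run:
```python
from h import *
q=np.load('q.npy');c=np.load('pics/w2c.npy',allow_pickle=True).item();d=np.load('pics/w2.npy')
o=np.array([0.45068459,0.16255164,0.0866113]);yaw=np.arctan2(.654,.756)
r=lambda L,z:(inv(ray(L,z,c),q)*1000).round(1).tolist()
print('deck rear',r([(265,50),(103,300)],.04));
print('railsL',r([(176,209),(300,285),(405,357)],.045),'R',r([(136,273),(205,316)],.045))
print('box top',r([(244,265),(328,336),(300,374),(208,321)],.06))
print('tin',r([(497,97)],.022))
R=np.array([[np.cos(yaw),np.sin(yaw),0],[np.sin(yaw),-np.cos(yaw),0],[0,0,-1]])
P=cloud(d,c);T=(P-o)@R
m=(T[...,2]>-.0)&(T[...,2]<.010)&(d>0)&(d<.3)&(abs(T[...,1])<.02)
for s in (-1,1):
    k=m&(T[...,0]*s>.02)&(T[...,0]*s<.07); print(s,k.sum(),np.percentile(T[k],[3,97],axis=0).round(4).tolist(), (inv(P[k],q)*1000).mean(0).round(1), np.percentile(inv(P[k],q)*1000,[3,97],axis=0).round(1).tolist())
Q=inv(P.reshape(-1,3),q).reshape(P.shape)
for u,v in [(270,150),(330,240),(270,320),(235,300),(290,345)]: print((u,v),(Q[v,u]*1000).round(1))
```

```text
deck rear [[-178.9, 75.4, 40.0], [-178.9, -71.0, 40.0]]
railsL [[-172.7, -4.0, 45.0], [-104.0, -2.0, 45.0], [-33.8, -4.3, 45.0]] R [[-172.0, -43.5, 45.0], [-132.1, -43.9, 45.0]]
box top [[-134.7, -2.0, 60.0], [-83.2, -9.4, 60.0], [-80.8, -34.4, 60.0], [-132.4, -35.0, 60.0]]
tin [[-77.7, 125.7, 22.0]]
-1 683 [[-0.0555, -0.0114, 0.0003], [-0.0435, 0.0096, 0.0095]] [-157.7  -15.8   82.1] [[-167.6, -25.5, 77.1], [-148.4, -9.1, 86.3]]
1 706 [[0.0408, -0.0115, 0.0002], [0.0524, 0.0097, 0.0094]] [-85.8  35.8  82.2] [[-91.3, 23.9, 77.2], [-79.1, 44.5, 86.4]]
(270, 150) [-153.    42.3   40.3]
(330, 240) [-105.3   24.    41.2]
(270, 320) [-109.8  -18.1   59.7]
(235, 300) [-128.4  -18.7   59.8]
(290, 345) [-94.8 -23.3  60.5]
```

Call:
jog_arm(commands=[[1.5, -2, 8, 0, 0, 0, 85], [0, 0, 8, 0, 0, 0, 85], [0, 0, 5, 0, 0, 0, 85], [0, 0, 3, 0, 0, 0, 85], [0, 0, 2, 0, 0, 0, 85], [0, 0, 1, 0, 0, 0, 85], [0, 0, 0, 0, 0, 0, 85]])

```text
time: 3.38
tcp_pos: [0.4513, 0.1652, 0.0605]
orientation: [[0.756, 0.654, -0.0], [0.654, -0.756, -0.0], [-0.0, -0.0, -1.0]]
contact_force: [-0.1, -0.2, 0.0]
finger_gap: 0.0852
```

Run:
```python
from plant import telemetry,eyes
from h import *
q=np.load('q.npy');q[:2]+=R2(q)@[.002,.002];np.save('q2.npy',q)
o=telemetry.get_obs();print(o['time'],o['tcp_pos'],inv(o['tcp_pos'],q)*1000,o['contact_force'],o['orientation'])
c=eyes.camera_params('wrist');p,d=eyes.snapshot('wrist');cv2.imwrite('pics/w3.png',p[:,:,::-1])
p,d=eyes.snapshot('scene');cv2.imwrite('pics/s3z.png',cv2.resize(p[150:270,170:350,::-1],None,fx=4,fy=4,interpolation=cv2.INTER_CUBIC))
```

```text
3.3833 [0.45134057 0.16522812 0.06051396] [[-119.53760676    8.34860987   60.51395809]] [-0.13425674 -0.15723282  0.01714399] [[ 7.56108808e-01  6.54445863e-01 -2.88269426e-04]
 [ 6.54445882e-01 -7.56108845e-01 -3.35113327e-05]
 [-2.39894416e-04 -1.63318525e-04 -9.99999958e-01]]
```

```bash
sleep 1
```

```text
(no output)
```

View pics/w3.png

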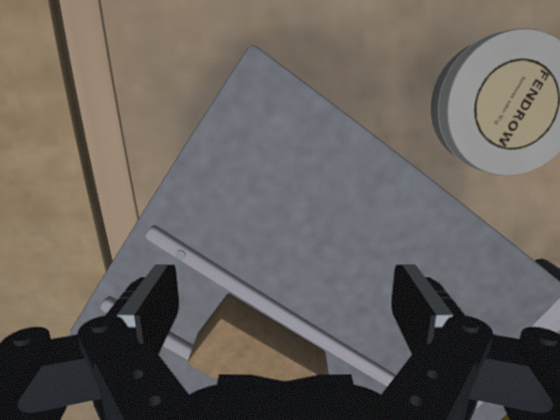

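View pics/s3z.png

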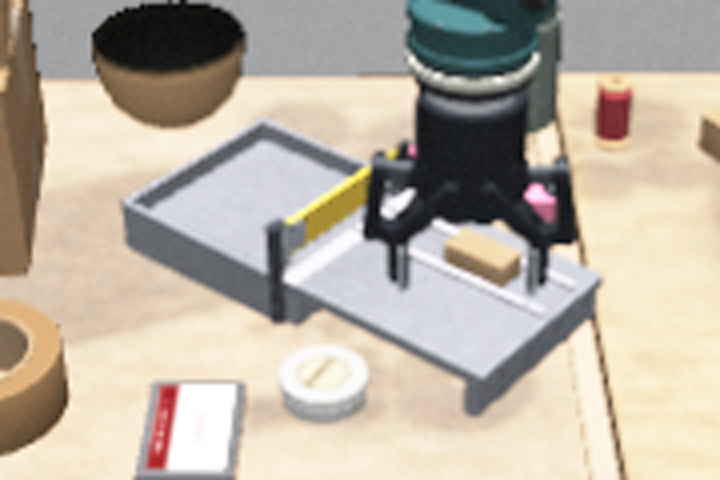

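Call:
jog_arm(commands=[[4.9, 3.5, 0.3, 0, 0, 0, 85], [4.9, 3.5, 0.3, 0, 0, 0, 85], [4.9, 3.5, 0.2, 0, 0, 0, 85], [4.9, 3.5, 0, 0, 0, 0, 85], [4.9, 3.5, 0, 0, 0, 0, 85], [4.9, 3.5, 0, 0, 0, 0, 85], [4.9, 3.5, 0, 0, 0, 0, 85], [0, 0, 0, 0, 0, 0, 85]])

```text
time: 4.15
tcp_pos: [0.4947, 0.1693, 0.0599]
orientation: [[0.756, 0.654, 0.001], [0.654, -0.756, 0.0], [0.001, 0.0, -1.0]]
contact_force: [0.1, -0.4, -0.3]
finger_gap: 0.0852
```

```bash
cat > look.py <<'E'
import sys
from plant import telemetry,eyes
from h import *
n=sys.argv[1];q=np.load('q2.npy')
o=telemetry.get_obs();print(o['time'],inv(o['tcp_pos'],q)*1000,o['contact_force'].round(2),np.degrees(np.arctan2(o['orientation'][1,0],o['orientation'][0,0])),o['finger_gap'])
c=eyes.camera_params('wrist');p,d=eyes.snapshot('wrist');cv2.imwrite(f'pics/w{n}.png',p[:,:,::-1]);np.save(f'pics/w{n}c.npy',c,allow_pickle=True);np.save(f'pics/w{n}.npy',d)
p,d=eyes.snapshot('scene');cv2.imwrite(f'pics/s{n}z.png',cv2.resize(p[150:270,170:350,::-1],None,fx=4,fy=4,interpolation=cv2.INTER_CUBIC))
E
python3 look.py 4
```

```text
4.15 [[-75.96646071   8.43988601  59.86258845]] [ 0.05 -0.39 -0.25] 40.867822469393246 0.08516790464255676
```

```bash
sleep 1
```

```text
(no output)
```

View pics/w4.png

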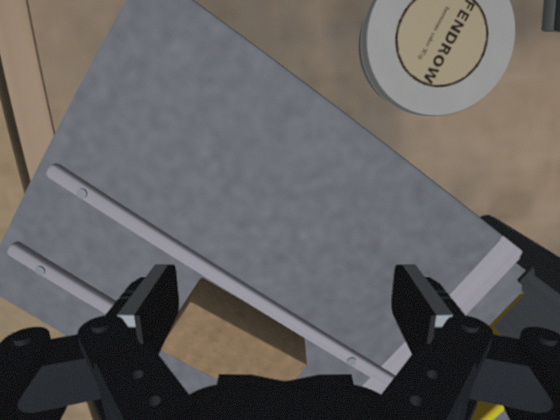

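View pics/s4z.png

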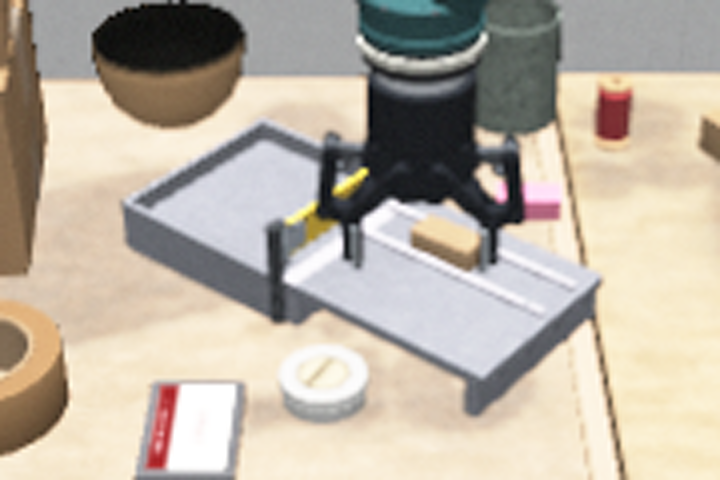

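Call:
jog_arm(commands=[[4.9, 3.5, 0, 0, 0, 0, 85], [4.9, 3.5, 0, 0, 0, 0, 85], [4.9, 3.5, 0, 0, 0, 0, 85], [4.9, 3.5, 0, 0, 0, 0, 85], [4.9, 3.5, 0, 0, 0, 0, 85], [4.9, 3.5, 0, 0, 0, 0, 85], [4.9, 3.5, 0, 0, 0, 0, 85], [0, 0, 0, 0, 0, 0, 85]])

```text
time: 4.92
tcp_pos: [0.5359, 0.1732, 0.0596]
orientation: [[0.756, 0.655, -0.001], [0.655, -0.756, 0.0], [-0.0, -0.0, -1.0]]
contact_force: [-3.1, -1.0, 0.1]
finger_gap: 0.0846
```

```bash
python3 look.py 5
```

```text
4.9167 [[-34.57818905   8.58012352  59.58342159]] [-3.14 -1.    0.08] 40.88474676812772 0.08457977028445318
```

```bash
sleep 1
```

```text
(no output)
```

View pics/w5.png

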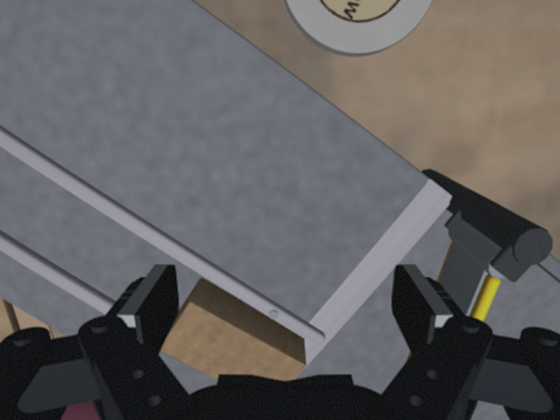

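View pics/s5z.png

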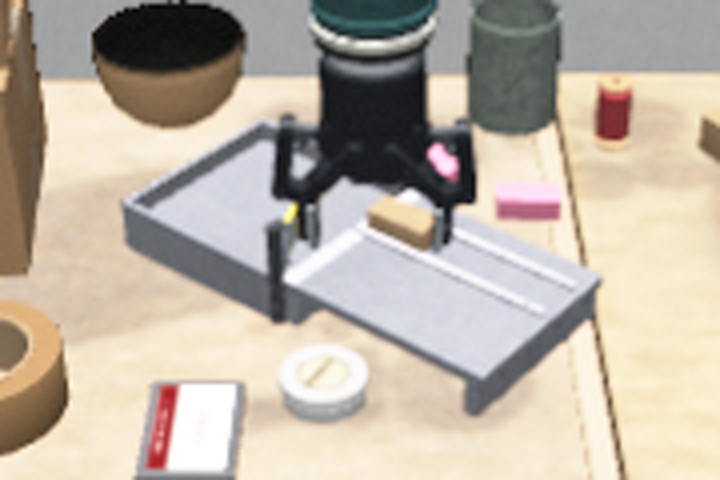

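Call:
jog_arm(commands=[[4.9, 3.5, 0, 0, 0, 0, 85], [4.9, 3.5, 0, 0, 0, 0, 85], [4.9, 3.5, 0, 0, 0, 0, 85], [4.9, 3.5, 0, 0, 0, 0, 85], [4.9, 3.5, 0, 0, 0, 0, 85], [4.9, 3.5, 0, 0, 0, 0, 85], [0, 0, 0, 0, 0, 0, 85]])

```text
time: 5.6
tcp_pos: [0.5719, 0.1762, 0.0597]
orientation: [[0.756, 0.654, 0.0], [0.654, -0.756, -0.001], [-0.0, 0.001, -1.0]]
contact_force: [-0.4, -3.6, -0.6]
finger_gap: 0.0849
```

```bash
python3 look.py 6
```

```text
5.6 [[ 1.4710055   8.28606845 59.71810018]] [-0.41 -3.63 -0.59] 40.85951019422489 0.08490012048960167
```

```bash
sleep 1
```

```text
(no output)
```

View pics/w6.png

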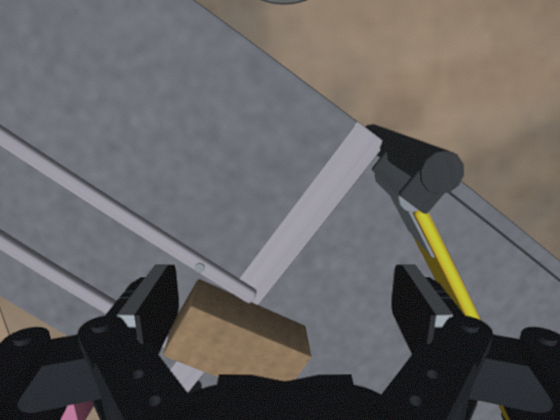

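View pics/s6z.png

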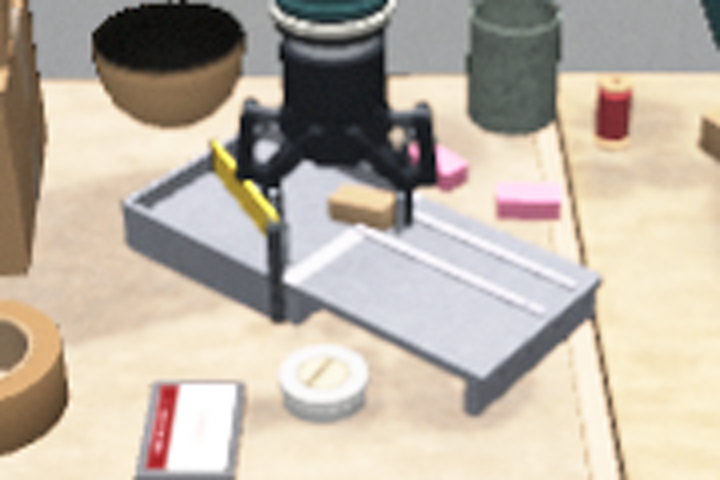

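Run:
```python
from h import *
q=np.load('q2.npy');c=np.load('pics/w6c.npy',allow_pickle=True).item()
a=inv(ray([(418,213),(430,211),(466,318),(482,318)],.08,c),q)*1000;print(a.round(1))
s=(a[2]+a[3]-a[0]-a[1]);print(np.arctan2(s[0],-s[1]))
print((inv(ray([(380,135),(430,175),(257,293)],.084,c),q)*1000).round(1))
print((inv(ray([(383,137),(245,300)],.04,c),q)*1000).round(1))
```

```text
[[ 7.  62.2 80. ]
 [ 9.4 64.7 80. ]
 [42.6 45.4 80. ]
 [46.9 48.3 80. ]]
1.1448394001662487
[[-16.6  72.3  84. ]
 [  0.6  72.1  84. ]
 [-16.5  17.4  84. ]]
[[ -3.3  75.1  40. ]
 [ -6.6 -11.5  40. ]]
```

Call:
jog_arm(commands=[[4.9, 3.5, 0, 0, 0, 0, 85], [4.9, 3.5, 0, 0, 0, 0, 85], [4.9, 3.5, 0, 0, 0, 0, 85], [4.9, 3.5, 0, 0, 0, 0, 85], [4.9, 3.5, 0, 0, 0, 0, 85], [0, 0, 0, 0, 0, 0, 85]])

```text
time: 6.2
tcp_pos: [0.6028, 0.1794, 0.0599]
orientation: [[0.756, 0.654, 0.001], [0.654, -0.756, 0.0], [0.001, 0.001, -1.0]]
contact_force: [1.4, -2.5, 0.1]
finger_gap: 0.0853
```

```bash
python3 look.py 7
```

```text
6.2 [[32.58365805  8.64496272 59.89012674]] [ 1.41 -2.49  0.1 ] 40.86774182909648 0.0853452109068542
```

```bash
sleep 1
```

```text
(no output)
```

View pics/w7.png

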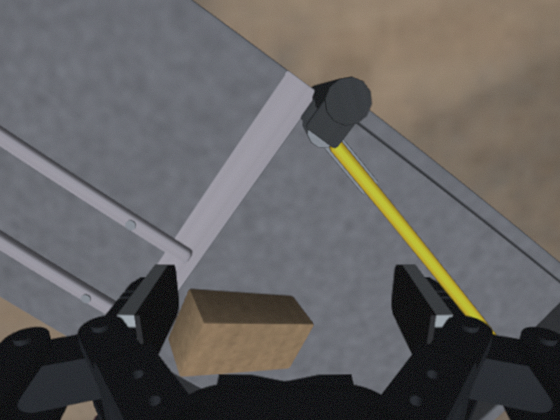

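View pics/s7z.png

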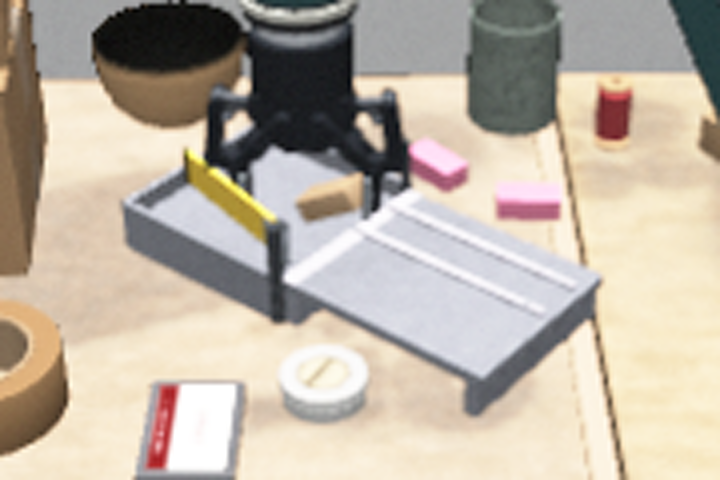

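Call:
jog_arm(commands=[[4.9, 3.5, 0, 0, 0, 0, 85], [4.9, 3.5, 0, 0, 0, 0, 85], [4.9, 3.5, 0, 0, 0, 0, 85], [0, 0, 0, 0, 0, 0, 85]])

```text
time: 6.63
tcp_pos: [0.6206, 0.1811, 0.0599]
orientation: [[0.756, 0.654, 0.001], [0.654, -0.756, 0.0], [0.001, 0.0, -1.0]]
contact_force: [0.6, -1.4, 0.2]
finger_gap: 0.085
```

```bash
python3 look.py 8
```

```text
6.6333 [[50.49019314  8.70687572 59.87837703]] [ 0.6  -1.37  0.21] 40.87383311050716 0.08498760922819691
```

```bash
sleep 1
```

```text
(no output)
```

View pics/w8.png

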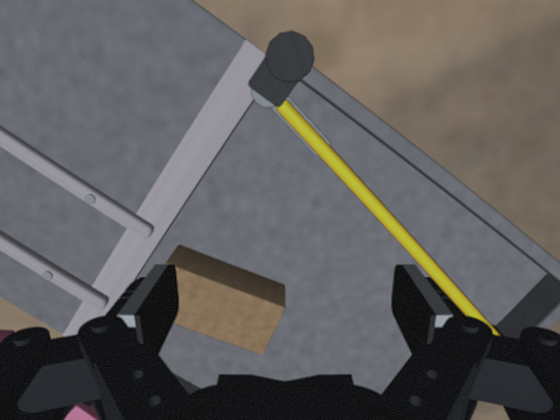

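View pics/s8z.png

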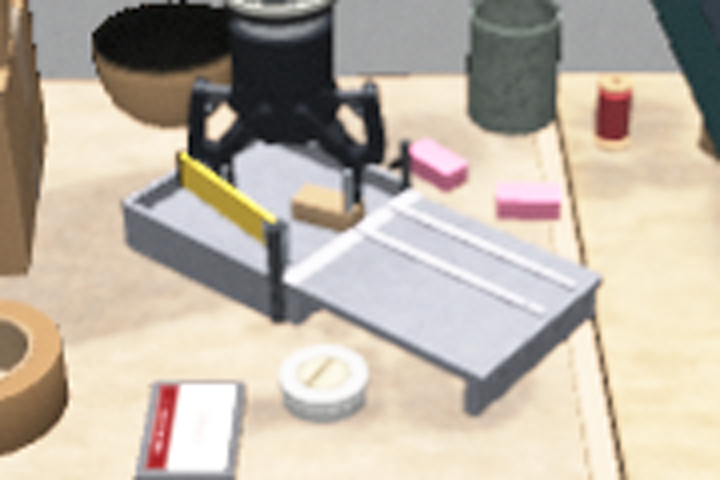

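Run:
```python
from h import *
q=np.load('q2.npy');c=np.load('pics/w8c.npy',allow_pickle=True).item();d=np.load('pics/w8.npy')
Q=inv(cloud(d,c).reshape(-1,3),q).reshape(420,560,3)*1000
for u,v in [(190,280),(190,315),(230,290),(220,320),(270,300),(255,335),(320,250),(220,180),(183,255)]: print((u,v),Q[v,u].round(1))
```

```text
(190, 280) [ 18.1 -13.3  45.7]
(190, 315) [ 26.4 -27.   46.2]
(230, 290) [33.5 -7.5 46. ]
(220, 320) [ 37.6 -21.2  46.9]
(270, 300) [49.6 -2.6 44.5]
(255, 335) [ 53.5 -19.   46.6]
(320, 250) [59.1 21.6 26.2]
(220, 180) [ 5.5 22.6 26.7]
(183, 255) [ 10.4 -10.9  36.1]
```

Call:
jog_arm(commands=[[0, 0, 0, 0, 0, 0, 85], [0, 0, 0, 0, 0, 0, 85], [0, 0, -15, 0, 0, 0, 85], [0, 0, -30, 0, 0, 0, 85], [0, 0, -35, 0, 0, 0, 85], [0, 0, -35, 0, 0, 0, 85], [0, 0, -30, 0, 0, 0, 85], [0, 0, -15, 0, 0, 0, 85]])

```text
time: 7.4
tcp_pos: [0.6197, 0.1814, 0.224]
orientation: [[0.756, 0.655, 0.004], [0.655, -0.756, 0.001], [0.004, 0.002, -1.0]]
contact_force: [0.2, 0.4, -1.2]
finger_gap: 0.0851
```

Call:
jog_arm(commands=[[-20, -20, 0, 0, 0, 0, 85], [-20, -20, 0, 0, 0, 0, 85], [-20, -20, 0, 0, 0, 0, 85], [-20, -20, 0, 0, 0, 0, 85], [0, 0, 0, 0, 0, 0, 85], [0, 0, 0, 0, 0, 0, 85], [0, 0, 0, 0, 0, 0, 85], [0, 0, 0, 0, 0, 0, 85]])

```text
time: 8.07
tcp_pos: [0.5072, 0.1891, 0.2198]
orientation: [[0.756, 0.654, 0.0], [0.654, -0.756, 0.0], [0.0, 0.0, -1.0]]
contact_force: [0.7, -0.1, -0.1]
finger_gap: 0.0851
```

Call:
jog_arm(commands=[[0, 0, 0, 0, 0, 0, 85], [0, 0, 0, 0, 0, 0, 85], [0, 0, 0, 0, 0, 0, 85], [0, 0, 0, 0, 0, 0, 85], [0, 0, 0, 0, 0, 0, 85], [0, 0, 0, 0, 0, 0, 85], [0, 0, 0, 0, 0, 0, 85], [0, 0, 0, 0, 0, 0, 85]])

```text
time: 8.73
tcp_pos: [0.5064, 0.1891, 0.2199]
orientation: [[0.756, 0.655, 0.0], [0.655, -0.756, 0.0], [0.0, 0.0, -1.0]]
contact_force: [-0.3, 0.3, 0.1]
finger_gap: 0.0851
```

```bash
python3 look.py 9; sleep 1
```

```text
8.7333 [[-62.49881223  27.0939671  219.9106737 ]] [-0.28  0.28  0.12] 40.88364405483064 0.08509379202067896
```

View pics/w9.png

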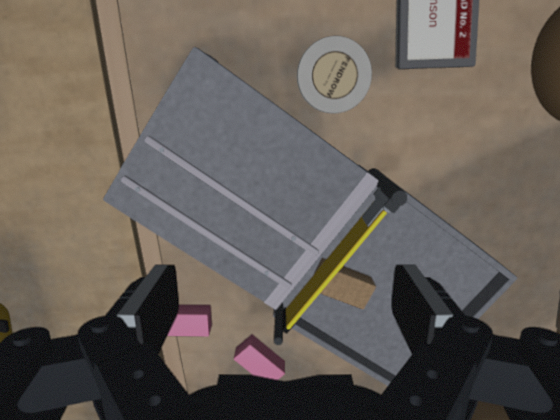

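View pics/s9z.png

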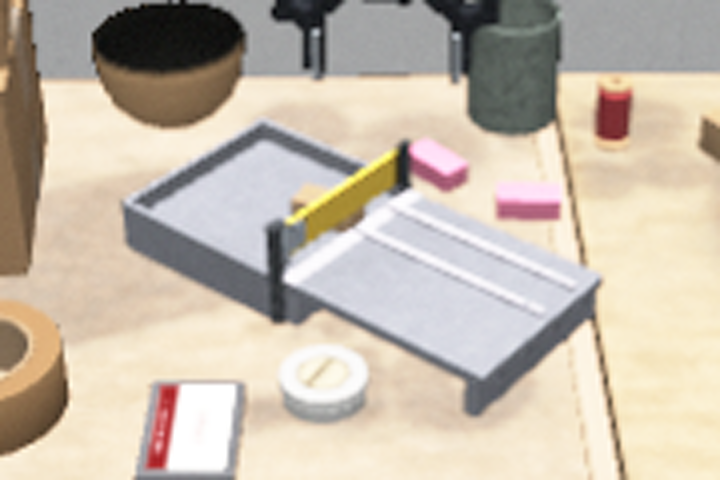

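The flap is shut along (385,212)–(288,328), the box lies flat in the tray at about (350,287), and the gripper is clear. I'm handing the job in.

Run:
```python
from h import *
q=np.load('q2.npy');c=np.load('pics/w9c.npy',allow_pickle=True).item();d=np.load('pics/w9.npy')
a=inv(ray([(385,212),(288,328)],.08,c),q);s=a[1]-a[0];print('flap',np.arctan2(s[0],-s[1]))
Q=inv(cloud(d,c).reshape(-1,3),q).reshape(420,560,3)*1000
for u,v in [(345,285),(360,285),(355,298)]: print(Q[v,u].round(1))
from plant import workorder
print(workorder.close_job())
```

```text
flap 0.002284251957677819
[ 32.8 -15.9  46.1]
[44.2 -8.5 45. ]
[ 47.5 -20.4  47.6]
the job is handed in; nothing more can be done
None
```

The job is done and handed in at about 8.8 s of the 40 s allowed; no verdict is reported back. One finger pushed the flap open, to about 1.14 rad when I measured it and further after that. The other finger pushed the box along its lane over the lip, and it dropped flat into the tray while the flap was still held. I then lifted the gripper straight up and backed off, and the flap fell shut.

**Last checks (wrist and scene cameras):**
- **Flap:** about 0.002 rad, so shut.
- **Box:** flat in the tray near station x 40, y -15, with its top at about 46 mm. It turned some degrees to the left as it dropped.
- **Flap contact:** the box stayed clear of the flap in every picture.
- **Bystanders:** the tin and ink pad are where they were. I did not measure the bystanders at the end, and not all of them are in the last views.
- **Forces:** only a few newtons at the wrist in the readings taken, and about zero once clear.

**One disagreement:** the top and wrist cameras differed by 2 to 4 mm on where the station is. I used a midpoint, and the box was pushed in without trouble.

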